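# Empty the pot-foot press's catch tray

## Robot

A 6-joint arm with a two-finger parallel gripper is mounted at the origin on the work surface. World frame = base frame: x ahead of the robot, y to its left, z up, the work surface at z = 0. Lengths are in m, angles in rad, forces in N, time in s.
With the tool pointing down it reaches from about 0.35 to 0.875 m from the base axis. Payload 4.2 kg.
Tool frame: the origin (TCP) lies at the very end of the fingers, on their centre line; the grasp point (between the pads) lies 19 mm behind it; z points along the fingers, y is the line along which they close (so a half turn about z gives the same grasp; the last joint's range is limited). The gripper opens to 85 mm and grips with 20 to 120 N. Pads are 22 mm wide; open, the fingers measure 114 mm over their backs; the gripper's body (76 mm by 85 mm) begins 54 mm behind the grasp point. The pads swing forward as they close: fully open they stand 13 mm farther back than shut.
Start: joints at [-0.961, 0.385, 0.008, 0, -1.194, -0.259], TCP at [0.215, -0.587, 0.231] pointing down, gripper open.
Joint ranges: [-3.14, 3.14], [-1.21, 2.06], [-1.07, 1.41], [-3.16, 2.05], [-2.99, -0.16], [-3.1, 3.1]. Speed limits (rad/s): [2.79, 2.79, 3.14, 3.14, 3.14, 3.14].

## Interface

Orientations are given as [roll, pitch, yaw] about the fixed x, y, z axes, in that order (R = Rz(yaw) Ry(pitch) Rx(roll)).
In Python, from plant import status, vision, env gives the robot as it stands. The module is installed in compiled form; this text tells all that it offers.
- The arm moves only by the tool move_arm, never from a script. Its argument "motion" is a list of rows, each a list of 7 numbers: the turn, a rotation vector about the tool's x, y, z in units of 8 degrees (1.0 is 8 degrees), then the shift along the tool's x, y, z in units of 30 mm (1.0 is 30 mm), then the opening, from 0 (shut) to 1 (fully open). A call has 1 to 12 rows; each row shifts and turns the commanded pose from where the row before left it, along the tool's axes as they then stand; what a row does not reach is not made up. A row lasts 1/8 s, in which the tool goes at most 62.5 mm and 10.7 degrees, less where a joint would pass 70% of its speed; a pose out of reach is approached as far as the arm can. A call with a number of a shift or a turn outside -1 to 1 is refused whole. A call with a gripper value outside its range is refused whole. The fingers move at their own pace and stop on an object; "force" is the grip in N (left out, the last holds). Time passes only in rows, so rows that do not move let the fingers close. It gives the time, the measured TCP pose, the force, the opening and the grip force at its end, in the units of the state.
- status.read_state(): the state, without advancing time (a new reading comes with each control period).
- vision.read_camera(name): name is "scene" or "top" or "wrist"; returns a dict with "color" (400x640x3 uint8, blue, green, red), "mtx" (3x3 intrinsics, pixels), "rvec" (rotation vector, rad) and "tvec" (3), from world to camera coordinates, as OpenCV has them. Camera axes: x right, y down, z forward; pixel columns grow to the right and rows downward; lengths in m; the calibration is good to about 2 mm. A picture is of the moment at which its call begins. There is no depth.
- env.close_job(): hands the job in; it is judged then, once.
The state is a dict: "time_s": time; "joints": joint angles; "qvel": joint speeds; "effort": joint torques, N m; "position": TCP position; "orientation": TCP orientation; "ft_force": force on the tool from outside, world axes, zero at the start; "torque": the same for the moment, N m; "grip_width": finger opening in m; "grip_force": force on a finger pad.
Only numpy, scipy, OpenCV 4.12 (cv2) and the standard library are available. Lean on these libraries where they do the work, as an engineer would, in place of code of your own. Each camera call takes 0.05 s, during which the arm holds its last target. There are 200 camera calls.

## Task

The press has finished a batch: pull its catch tray out to the stop and move every terracotta pot foot from it into the blue tote, all lying on the tote's floor, none standing on end or resting on another. Then push the empty tray fully home and press the green button right down to tell the press it is ready. Leave the other pottery and tools on the bench where they are.

Things in the scene. Friction and masses are not known exactly. Their poses are not given: they have to be found in the camera images.
- press: green bench press, fixed. Origin: centre of its base on the bench; x points away from the robot into the press, the tray slides out along -x. Base housing 260 mm wide (y), 85 mm tall, front face at x = -120 mm; on its flat deck the column starts at x = +45 mm; ram and die (radius 30 mm about x = +15 mm) hang down to 150 mm above the bench
- tray (a joint): catch tray pull-out, m: 0 home, 0.20 at its stop; stays put, 1.5 N to move. Aluminium, yellow front panel 8 mm thick, top 58 mm above bench. Floor 20 mm above bench, inside 192 mm wide, 194 mm long (press x -118 to +76 mm when home, shifted by -joint); side and back walls 16 mm above the floor. When home, the parts are under the deck (underside 72 mm up)
- tray_handle (a point): middle of the tray's bar handle: level steel bar 12 mm thick, 112 mm long across the tray (along the press's y), 48 mm above the bench, 45 mm out from the tray's front panel, open above and below, posts 50 mm either side of the middle
- tote: blue open tote, loose, 0.8 kg, left or right of the press. Origin: centre of its underside, z up; outside 270 mm (its x, a rim lip sticks out 6 mm) by 200 mm (its y), 55 mm tall, walls and floor 5 mm
- ready (a joint): travel of the green ready button, m: 0 up, 0.006 fully down; spring-loaded, about 5 N to push right down
- ready_top (a point): centre of the top of the green round button (36 mm across) on top of the grey control box, pressed straight down
- foot0: terracotta pot foot, about 0.14 kg, may be absent: stepped block, base slab 40 mm (its x) by 70 mm (its y) by 16 mm tall, with a 36 x 36 mm boss 22 mm tall centred on it, 38 mm tall in all. Origin: at its centre, mid-height (19 mm above its underside when standing); z points from slab to boss. Starts standing boss up in the nearly shut tray
- foot1: terracotta pot foot, about 0.14 kg, may be absent: stepped block, base slab 40 mm (its x) by 70 mm (its y) by 16 mm tall, with a 36 x 36 mm boss 22 mm tall centred on it, 38 mm tall in all. Origin: at its centre, mid-height (19 mm above its underside when standing); z points from slab to boss. Starts standing boss up in the nearly shut tray
- foot2: terracotta pot foot, about 0.14 kg, may be absent: stepped block, base slab 40 mm (its x) by 70 mm (its y) by 16 mm tall, with a 36 x 36 mm boss 22 mm tall centred on it, 38 mm tall in all. Origin: at its centre, mid-height (19 mm above its underside when standing); z points from slab to boss. Starts standing boss up in the nearly shut tray
- foot3: terracotta pot foot, about 0.14 kg, may be absent: stepped block, base slab 40 mm (its x) by 70 mm (its y) by 16 mm tall, with a 36 x 36 mm boss 22 mm tall centred on it, 38 mm tall in all. Origin: at its centre, mid-height (19 mm above its underside when standing); z points from slab to boss. Starts standing boss up in the nearly shut tray
- foot4: terracotta pot foot, about 0.14 kg, may be absent: stepped block, base slab 40 mm (its x) by 70 mm (its y) by 16 mm tall, with a 36 x 36 mm boss 22 mm tall centred on it, 38 mm tall in all. Origin: at its centre, mid-height (19 mm above its underside when standing); z points from slab to boss. Starts standing boss up in the nearly shut tray
- foot5: terracotta pot foot, about 0.14 kg, may be absent: stepped block, base slab 40 mm (its x) by 70 mm (its y) by 16 mm tall, with a 36 x 36 mm boss 22 mm tall centred on it, 38 mm tall in all. Origin: at its centre, mid-height (19 mm above its underside when standing); z points from slab to boss. Starts standing boss up in the nearly shut tray
- ctrl: fixed grey control box 110 x 90 mm, 50 mm tall, on the other side of the press from the tote, carrying the green button. Origin: centre of its underside
- beaker: white cup 52 mm across, 55 mm tall, standing on the left of the press deck; not part of the job, leave it alone. Origin: centre of its underside
- bowl: terracotta bowl, 120 mm across, 50 mm tall, right rear or left rear of the bench; not part of the job, leave it alone. Origin: centre of its underside
- vase: closed terracotta vase 92 mm across, 135 mm tall, at the rear of the bench; not part of the job, leave it alone. Origin: centre of its underside
- brush: flat brush with a wooden handle lying at the right of the bench; not part of the job, leave it alone. Origin: under its middle
- slipjar: amber jar 66 mm across, 90 mm tall, at the left of the bench; not part of the job, leave it alone. Origin: centre of its underside
- rib: flat wooden rib 110 x 45 x 8 mm lying in front of the robot's base; not part of the job, leave it alone. Origin: centre of its underside
There are look-alikes about, which are no part of the job. Several things have the shape of the ctrl; the one meant has the colours described above. What is shaped like the foot3 but pink or turquoise is not meant.

How it is judged:
On the way, in this order (a step that is already met when the one before it is completed fails the run):
1. the catch tray is pulled out to its stop (beyond 192 mm) (value of joint tray above 0.192 m), for 0.2 s.
2. every pot foot present lies on the tote's floor, released (x of foot0 in the frame of tote between -0.125 and 0.125 m and y of foot0 in the frame of tote between -0.09 and 0.09 m and z of foot0 in the frame of tote between 0 and 0.034 m and linear speed of each of foot0, foot1, foot2, foot3, foot4, foot5 below 0.03 m/s and x of foot1 in the frame of tote between -0.125 and 0.125 m and y of foot1 in the frame of tote between -0.09 and 0.09 m and z of foot1 in the frame of tote between 0 and 0.034 m and x of foot2 in the frame of tote between -0.125 and 0.125 m and y of foot2 in the frame of tote between -0.09 and 0.09 m and z of foot2 in the frame of tote between 0 and 0.034 m and x of foot3 in the frame of tote between -0.125 and 0.125 m and y of foot3 in the frame of tote between -0.09 and 0.09 m and z of foot3 in the frame of tote between 0 and 0.034 m and x of foot4 in the frame of tote between -0.125 and 0.125 m and y of foot4 in the frame of tote between -0.09 and 0.09 m and z of foot4 in the frame of tote between 0 and 0.034 m and x of foot5 in the frame of tote between -0.125 and 0.125 m and y of foot5 in the frame of tote between -0.09 and 0.09 m and z of foot5 in the frame of tote between 0 and 0.034 m and contact force between the fingers and foot0 below 0.3 N and contact force between the fingers and foot1 below 0.3 N and contact force between the fingers and foot2 below 0.3 N and contact force between the fingers and foot3 below 0.3 N and contact force between the fingers and foot4 below 0.3 N and contact force between the fingers and foot5 below 0.3 N), for 0.3 s.
3. the empty tray is pushed fully home (within 6 mm) (value of joint tray below 0.006 m), for 0.2 s.
4. the green button is pressed down (beyond 4.5 mm) with the tray home (value of joint tray below 0.006 m and value of joint ready above 0.0045 m), for 0.05 s.
At the end, for the whole second after the job is handed in: Every pot foot is at rest in the tote, centre under 34 mm above the tote's underside (not on end or on another) and within 125 mm (x) and 90 mm (y) of its centre; the tote stands flat; the tray is within 6 mm of home; the button is up; other things within 30 mm of their places (x of foot0 in the frame of tote between -0.125 and 0.125 m and y of foot0 in the frame of tote between -0.09 and 0.09 m and z of foot0 in the frame of tote between 0 and 0.034 m and linear speed of each of foot0, foot1, foot2, foot3, foot4, foot5 below 0.03 m/s and x of foot1 in the frame of tote between -0.125 and 0.125 m and y of foot1 in the frame of tote between -0.09 and 0.09 m and z of foot1 in the frame of tote between 0 and 0.034 m and x of foot2 in the frame of tote between -0.125 and 0.125 m and y of foot2 in the frame of tote between -0.09 and 0.09 m and z of foot2 in the frame of tote between 0 and 0.034 m and x of foot3 in the frame of tote between -0.125 and 0.125 m and y of foot3 in the frame of tote between -0.09 and 0.09 m and z of foot3 in the frame of tote between 0 and 0.034 m and x of foot4 in the frame of tote between -0.125 and 0.125 m and y of foot4 in the frame of tote between -0.09 and 0.09 m and z of foot4 in the frame of tote between 0 and 0.034 m and x of foot5 in the frame of tote between -0.125 and 0.125 m and y of foot5 in the frame of tote between -0.09 and 0.09 m and z of foot5 in the frame of tote between 0 and 0.034 m and value of joint tray below 0.006 m and value of joint ready below 0.002 m and angle between tote's own z axis and vertical below 0.08 rad and height (world z) of tote below 0.008 m); the robot touches nothing.
It fails at once if another thing on the bench is shifted more than 30 mm (distance of any of beaker, bowl, vase, brush, slipjar, rib from where it was at the start of the episode above 0.03 m).
Of foot0, foot1, foot2, foot3, foot4, foot5 only 4 to 6 are there at a start; the rules pass over those that are not, and their reading is None.
At some moment in a run one of foot0, foot1, foot2, foot3, foot4, foot5 may be knocked a few centimetres aside while the robot is not near it.
Once in a run the grip may slacken for a moment while it holds something.
It also fails if it takes over 208 s, if anything falls off the work surface, if the arm or the gripper's body presses on something with over 40 N, if the wrist force passes 120 N, or if a joint passes its speed limit or range.

## Working session

There is one attempt and no reset: what is moved stays moved. The work goes in short steps, Python scripts to look and compute and a tool call to move; the robot and the scene stay as the last step left them, time stands still between calls to the robot, and variables do not carry over. Pictures are saved under pics/ and viewed, at most 14 in all, crops included, and the job is handed in when it is done.

Besides the shell and the picture viewer there is one more tool, called after "Request:" by a JSON object that holds its "method" and its "body", one argument or row to a line. move_arm: Moves the arm, as the interface text tells. Shifts and turns lie within -1 to 1; 1 stands for 30 mm of shift or 8 degrees of turn. Its arguments: {"type":"object","properties":{"motion":{"type":"array","items":{"type":"array","items":{"type":"number"}}},"force":{"type":"number"}},"required":["motion"]}

```bash
mkdir -p pics
cat > h.py <<'E'
import numpy as np, cv2
from plant import status, vision, env
def cam(n):
    c=vision.read_camera(n); return c
def ray(c,u,v,z):
    R=cv2.Rodrigues(np.array(c['rvec'],float))[0]; t=np.array(c['tvec'],float).ravel()
    o=-R.T@t; d=R.T@np.linalg.inv(np.array(c['mtx']))@np.array([u,v,1.])
    return o+d*(z-o[2])/d[2]
def proj(c,P):
    return cv2.projectPoints(np.array(P,float).reshape(-1,3),np.array(c['rvec'],float),np.array(c['tvec'],float),np.array(c['mtx'],float),None)[0].reshape(-1,2)
E
python3 - <<'E'
from h import *
import pickle
for n in('scene','top'):
    c=cam(n); cv2.imwrite(f'pics/{n}0.png',c['color']); pickle.dump(c,open(n+'0.pkl','wb'))
    print(n,ray(c,320,200,0),ray(c,330,200,0))
s=status.read_state(); print(s)
E
```

```text
scene [0.48039849 0.01064049 0.        ] [0.46146148 0.04416474 0.        ]
top [0.54585078 0.0525738  0.        ] [0.54540015 0.02102314 0.        ]
{'time_s': 0.1, 'joints': array([-9.61439223e-01,  3.85454501e-01,  6.76069755e-03, -4.35442921e-04,
       -1.19398625e+00, -2.58616385e-01]), 'qvel': array([ 0.00073204, -0.00102621,  0.00408198,  0.00086246,  0.00029432,
       -0.00106451]), 'effort': array([-3.80067795e-04, -3.93319094e+01,  1.88929653e+01,  4.19795841e+00,
       -2.57647087e-03,  4.02936820e-06]), 'position': array([ 0.21459336, -0.58645078,  0.23034539]), 'orientation': array([ 3.13966807e+00, -9.06215917e-05, -2.79101245e+00]), 'ft_force': array([-0.32107558, -0.07988393, -0.0440678 ]), 'torque': array([ 0.02322613,  0.04751174, -0.00621628]), 'grip_force': 0.0, 'grip_width': 0.08554048859308734}
```

View pics/scene0.png

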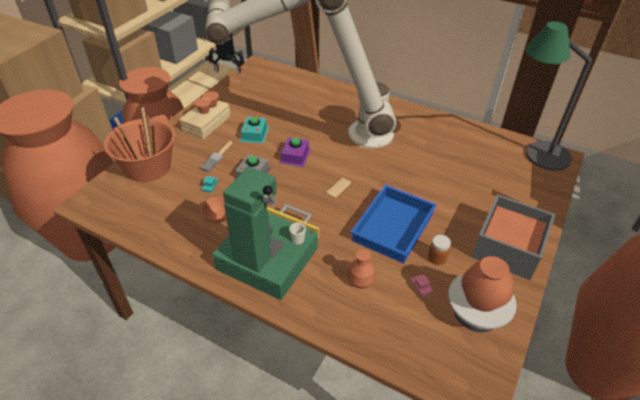

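View pics/top0.png

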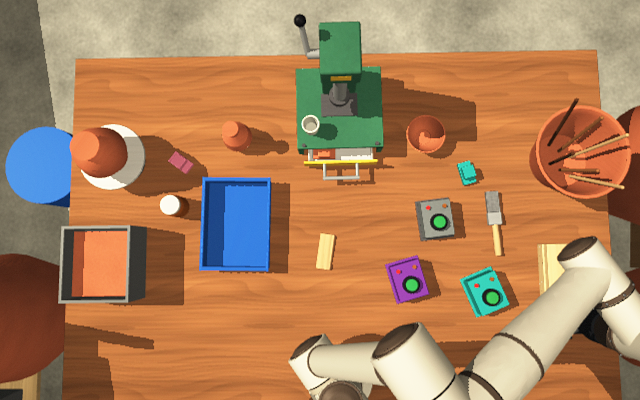

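The views show the top-image candidates for the control box: grey (435,218), purple (407,280) and teal (486,290). All have green buttons, so the description points to the grey one. Candidates for feet are the terracotta one in the tray (322,154), with look-alikes pink (180,160) and turquoise (467,172), which I'll ignore. The blue tote is at (236,224), and the grey bin at (100,265) isn't it. Next is a close crop to check.

Run:
```python
from h import *
import pickle
c=pickle.load(open('top0.pkl','rb')); im=c['color']
a=cv2.resize(im[130:250,290:460],None,fx=4.7,fy=4.7,interpolation=cv2.INTER_CUBIC)
cv2.imwrite('pics/crop0.png',a)
hsv=cv2.cvtColor(im,cv2.COLOR_BGR2HSV)
def blob(lo,hi,box):
    m=cv2.inRange(hsv,lo,hi); k=np.zeros_like(m); x0,y0,x1,y1=box; k[y0:y1,x0:x1]=m[y0:y1,x0:x1]; return k
def mid(m): p=np.argwhere(m>0); return p.mean(0)[::-1],len(p)
k=blob((50,120,60),(75,255,255),(418,200,460,240)); (u,v),n=mid(k); print('btn',u,v,n,ray(c,u,v,.06))
k=blob((100,120,40),(125,255,255),(190,165,285,280)); p=np.argwhere(k>0)[:,::-1].astype(np.float32)
r=cv2.minAreaRect(p); print('tote',r); 
for b in cv2.boxPoints(r): print(b,ray(c,*b,.055))
k=blob((22,150,120),(32,255,255),(290,145,390,175)); p=np.argwhere(k>0)[:,::-1].astype(np.float32)
r=cv2.minAreaRect(p); print('panel',r)
for b in cv2.boxPoints(r): print(b,ray(c,*b,.058))
k=blob((50,80,30),(85,255,255),(285,60,395,155)); p=np.argwhere(k>0)[:,::-1]; print('deck px',p.min(0),p.max(0), ray(c,296,148,.085),ray(c,382,148,.085))
```

```text
btn 439.15384615384613 221.4923076923077 130 [ 0.47006961 -0.30593025  0.06      ]
tote ((234.84271240234375, 223.73570251464844), (69.83132934570312, 92.9345703125), 1.2453643083572388)
[198.92538 269.43317] [0.33636888 0.41679509 0.055     ]
[200.94522 176.52054] [0.61781855 0.41445422 0.055     ]
[270.76004 178.03824] [0.60995755 0.20061629 0.055     ]
[268.7402  270.95087] [0.32923942 0.20703707 0.055     ]
panel ((340.4953918457031, 161.34071350097656), (2.7959272861480713, 73.0562744140625), 88.33971405029297)
[303.9421 161.0017] [0.66052724 0.09866146 0.058     ]
[376.96768 158.885  ] [ 0.66365962 -0.1242159   0.058     ]
[377.04868 161.67973] [ 0.6550256  -0.12426057  0.058     ]
[304.0231  163.79643] [0.65188274 0.09848508 0.058     ]
deck px [296  60] [382 153] [0.69543751 0.12053033 0.085     ] [ 0.69140774 -0.13734602  0.085     ]
```

View pics/crop0.png

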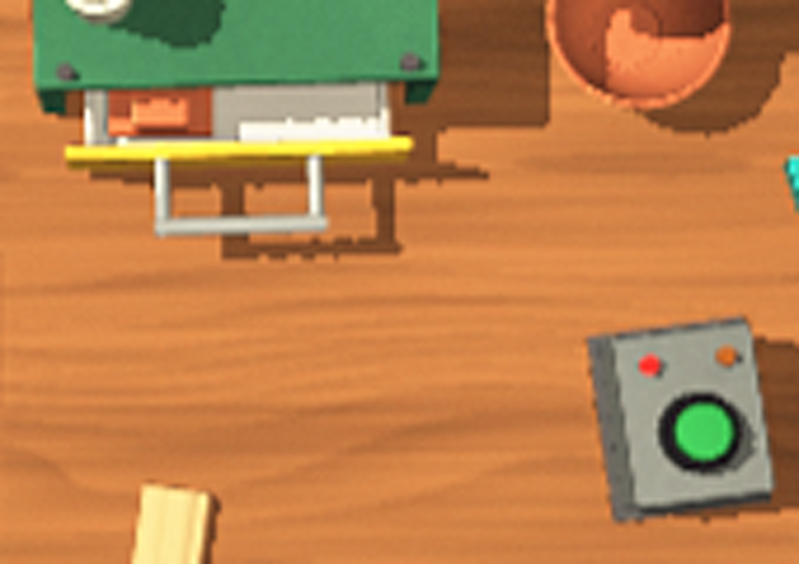

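The crop confirms the choices. The grey control box's button is at top (439,221), and the bar handle runs between (325,179) and (359,177). One foot is visible behind the panel at about (324,154).

Run:
```python
from h import *
import pickle
c=pickle.load(open('top0.pkl','rb'))
f=lambda u,v,z: ray(c,290+u/4.7,130+v/4.7,z)
L=f(160,229,.054);Rr=f(322,222,.054); print(L,Rr,(L+Rr)/2,np.degrees(np.arctan2(-(L-Rr)[0],(L-Rr)[1])),np.linalg.norm(L-Rr))
A=f(38,88,.085);B=f(437,78,.085); print(A,B,np.degrees(np.arctan2(-(A-B)[0],(A-B)[1])))
A=f(68,150,.058);B=f(412,140,.058); print(A,B,np.degrees(np.arctan2(-(A-B)[0],(A-B)[1])))
print(f(705,433,.06))
```

```text
[0.60558033 0.03802037 0.054     ] [ 0.60860357 -0.06710498  0.054     ] [ 0.60709195 -0.01454231  0.054     ] 1.6472863035044318 0.1051688143987652
[0.69313344 0.11427994 0.085     ] [ 0.69563592 -0.14037952  0.085     ] 0.5630144438552986
[0.65767817 0.09707778 0.058     ] [ 0.66084009 -0.12625749  0.058     ] 0.811122181736132
[ 0.46812882 -0.30839269  0.06      ]
```

Request:
{"method": "move_arm", "body": {
  "motion": [
    [0, 0, -1, 0, 0, 0, 0.6],
    [0, 0, -1, 0, 0, 0, 0.6],
    [0, 0, -1, 0, 0, 0, 0.6],
    [0, 0, -1, 0, 0, 0, 0.6],
    [0, 0, -1, 0, 0, 0, 0.6],
    [0, 0, -1, 0, 0, 0, 0.6],
    [0, 0, -1, 0, 0, 0, 0.6],
    [0, 0, -1, 0, 0, 0, 0.6],
    [0, 0, -0.75, 0, 0, 0, 0.6]
  ]
}}

```text
time_s: 1.23
position: [0.2147, -0.5866, 0.2307]
orientation: [3.141, 0.001, -1.566]
ft_force: [0.3, 0.5, 0.3]
grip_width: 0.0511
grip_force: 0.0
```

Request:
{"method": "move_arm", "body": {
  "motion": [
    [0, 0, 0, -0.95, -0.65, 0, 0.5],
    [0, 0, 0, -0.95, -0.65, 0, 0.5],
    [0, 0, 0, -0.95, -0.65, 0, 0.5],
    [0, 0, 0, -0.95, -0.65, 0, 0.5],
    [0, 0, 0, -0.95, -0.65, 0, 0.5],
    [0, 0, 0, -0.95, -0.65, 0, 0.5],
    [0, 0, 0, -0.95, -0.65, 0, 0.5],
    [0, 0, 0, -0.95, -0.65, 0, 0.5],
    [0, 0, 0, -0.95, -0.65, 0, 0.5],
    [0, 0, 0, -0.95, -0.65, 0, 0.5]
  ]
}}

```text
time_s: 2.48
position: [0.4096, -0.3004, 0.2309]
orientation: [3.141, 0.0, -1.569]
ft_force: [-0.6, -0.2, 0.7]
grip_width: 0.0429
grip_force: 0.0
```

Request:
{"method": "move_arm", "body": {
  "motion": [
    [0, 0, 0, -0.95, -0.65, 0, 0.5],
    [0, 0, 0, -0.95, -0.65, 0, 0.5],
    [0, 0, 0, -0.95, -0.65, 0, 0.5],
    [0, 0, 0, -0.95, -0.65, 0, 0.5],
    [0, 0, 0, -0.95, -0.65, 0, 0.5],
    [0, 0, 0, -0.95, -0.65, 0, 0.5],
    [0, 0, 0, -0.95, -0.65, 0, 0.5],
    [0, 0, 0, -0.95, -0.65, 0, 0.5],
    [0, 0, 0, -0.95, -0.65, 0, 0.5],
    [0, 0, 0, 0, 0, 0, 0.5]
  ]
}}

```text
time_s: 3.72
position: [0.585, -0.0431, 0.2303]
orientation: [3.14, 0.0, -1.567]
ft_force: [-0.6, 0.0, -2.3]
grip_width: 0.0427
grip_force: 0.0
```

Run:
```python
from h import *
c=cam('wrist'); cv2.imwrite('pics/w1.png',c['color'])
s=status.read_state(); print(s['position'],s['orientation'],s['joints'])
print(proj(c,[[.607,-.0145,.048],[.607,.041,.048],[.607,-.07,.048]]))
```

```text
[ 0.58424872 -0.04406669  0.2304041 ] [ 3.13975794e+00 -1.10701384e-04 -1.56769546e+00] [ 2.00823761e-01  3.19957025e-01 -9.14742394e-02 -2.74574611e-04
 -1.16118579e+00 -1.97613415e-01]
[[299.66566549 201.12466828]
 [300.41606327 252.03350816]
 [298.84214853 145.25524321]]
```

View pics/w1.png

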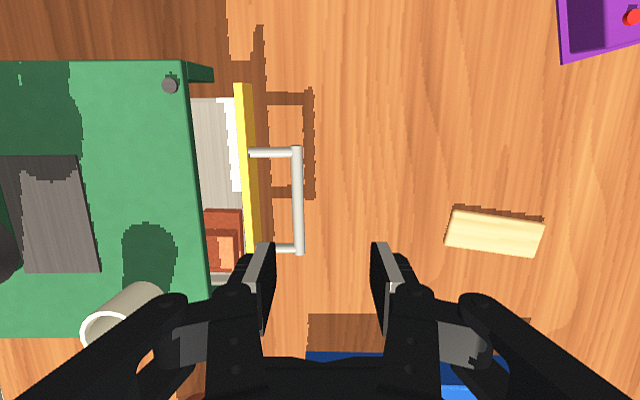

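The wrist view has the bar's ends at (297,148) and (298,253), matching the projection. Next I go over it and down.

Request:
{"method": "move_arm", "body": {
  "motion": [
    [0, 0, 0, -0.98, -0.76, 0, 0.5],
    [0, 0, 0, 0, 0, 1, 0.5],
    [0, 0, 0, 0, 0, 1, 0.5],
    [0, 0, 0, 0, 0, 1, 0.5],
    [0, 0, 0, 0, 0, 1, 0.5],
    [0, 0, 0, 0, 0, 1, 0.5],
    [0, 0, 0, 0, 0, 1, 0.5],
    [0, 0, 0, 0, 0, 0.7, 0.5],
    [0, 0, 0, 0, 0, 0, 0.5],
    [0, 0, 0, 0, 0, 0, 0.0],
    [0, 0, 0, 0, 0, 0, 0.0],
    [0, 0, 0, 0, 0, 0, 0.0]
  ],
  "force": 50
}}

```text
time_s: 5.28
position: [0.6084, -0.0154, 0.0319]
orientation: [-3.138, 0.0, -1.568]
ft_force: [-0.1, -0.6, 4.7]
grip_width: 0.0102
grip_force: 48.9
```

Request:
{"method": "move_arm", "body": {
  "motion": [
    [0, 0, 0, 0.01, 0.4, 0, 0],
    [0, 0, 0, 0.01, 0.5, 0, 0],
    [0, 0, 0, 0.01, 0.5, 0, 0],
    [0, 0, 0, 0.01, 0.5, 0, 0],
    [0, 0, 0, 0.01, 0.5, 0, 0],
    [0, 0, 0, 0.01, 0.5, 0, 0],
    [0, 0, 0, 0.01, 0.5, 0, 0],
    [0, 0, 0, 0.01, 0.5, 0, 0],
    [0, 0, 0, 0.01, 0.5, 0, 0],
    [0, 0, 0, 0.01, 0.5, 0, 0],
    [0, 0, 0, 0, 0.2, 0, 0],
    [0, 0, 0, 0, 0.2, 0, 0]
  ]
}}

```text
time_s: 6.78
position: [0.4499, -0.0176, 0.0319]
orientation: [-3.136, 0.002, -1.567]
ft_force: [1.5, 1.9, 7.3]
grip_width: 0.0106
grip_force: 50.1
```

Request:
{"method": "move_arm", "body": {
  "motion": [
    [0, 0, 0, 0, 0.15, 0, 0],
    [0, 0, 0, 0, 0.15, 0, 0],
    [0, 0, 0, 0, 0.1, 0, 0],
    [0, 0, 0, 0, 0, 0, 0],
    [0, 0, 0, 0, 0, 0, 0]
  ]
}}

```text
time_s: 7.4
position: [0.4447, -0.0174, 0.032]
orientation: [-3.123, 0.003, -1.566]
ft_force: [18.6, -11.0, -11.8]
grip_width: 0.0099
grip_force: 49.0
```

Request:
{"method": "move_arm", "body": {
  "motion": [
    [0, 0, 0, 0, -0.2, 0, 0],
    [0, 0, 0, 0, 0, 0, 0.5],
    [0, 0, 0, 0, 0, 0, 0.5],
    [0, 0, 0, 0, 0, 0, 0.5],
    [0, 0, 0, 0, 0, -1, 0.5],
    [0, 0, 0, 0, 0, -1, 0.5],
    [0, 0, 0, 0, 0, -1, 0.5],
    [0, 0, 0, 0, 0, -1, 0.5],
    [0, 0, 0, 0, 0, -1, 0.5],
    [0, 0, 0, 0, 0, -1, 0.5],
    [0, 0, 0, 0, 0, -1, 0.5],
    [0, 0, 0, 0, 0, -1, 1]
  ]
}}

```text
time_s: 8.9
position: [0.4412, -0.0187, 0.2708]
orientation: [3.14, -0.0, -1.569]
ft_force: [0.3, -0.6, -0.1]
grip_width: 0.06
grip_force: 0.0
```

Request:
{"method": "move_arm", "body": {
  "motion": [
    [0, 0, 0, 1, 0, -0.5, 1],
    [0, 0, 0, 1, 0, 0, 1],
    [0, 0, 0, 1, 0, 0, 1],
    [0, 0, 0, 1, 0, 0, 1],
    [0, 0, 0, 1, 0, 0, 1],
    [0, 0, 0, 1, 0, 0, 1],
    [0, 0, 0, 0, 0, 0, 1]
  ]
}}

```text
time_s: 9.78
position: [0.4416, -0.1997, 0.2844]
orientation: [3.14, 0.0, -1.572]
ft_force: [0.2, 0.6, -0.3]
grip_width: 0.0855
grip_force: 0.0
```

Run:
```python
from h import *
import pickle
c=cam('top'); pickle.dump(c,open('top1.pkl','wb'))
a=cv2.resize(c['color'][130:250,190:400],None,fx=3.8,fy=3.8,interpolation=cv2.INTER_CUBIC); cv2.imwrite('pics/top1.png',a)
print(status.read_state()['position'])
```

```text
[ 0.44171604 -0.19892166  0.28457418]
```

View pics/top1.png

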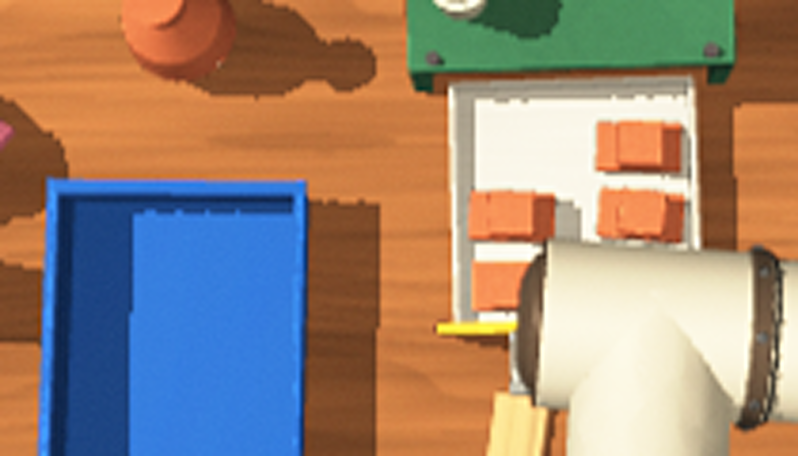

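The tray is out, and four feet are visible, at crop (640,145), (640,213), (512,215) and (500,285). The arm hides the front right, so I move it clear.

Request:
{"method": "move_arm", "body": {
  "motion": [
    [0, 0, 0, 1, 0.5, 0, 1],
    [0, 0, 0, 1, 0.5, 0, 1],
    [0, 0, 0, 1, 0.5, 0, 1],
    [0, 0, 0, 1, 0, 0, 1],
    [0, 0, 0, 1, 0, 0, 1],
    [0, 0, 0, 0, 0, 0, 1]
  ]
}}

```text
time_s: 10.58
position: [0.3976, -0.3489, 0.2846]
orientation: [3.14, 0.001, -1.57]
ft_force: [-0.2, -0.1, 0.1]
grip_width: 0.0853
grip_force: 0.0
```

Run:
```python
from h import *
import pickle
c=cam('top'); pickle.dump(c,open('top2.pkl','wb'))
a=cv2.resize(c['color'][130:250,290:410],None,fx=5,fy=5,interpolation=cv2.INTER_CUBIC); cv2.imwrite('pics/top2.png',a)
im=c['color'];hsv=cv2.cvtColor(im,cv2.COLOR_BGR2HSV)
for y in (165,): print(hsv[y,350:370].tolist())
m=cv2.inRange(hsv,(3,140,100),(11,255,255)); k=np.zeros_like(m);k[150:216,307:375]=m[150:216,307:375]
n,l,s,ce=cv2.connectedComponentsWithStats(k)
for i in range(1,n):
    if s[i,4]>30: print(s[i],ce[i],ray(c,*ce[i],.04))
```

```text
[[10, 167, 246], [11, 167, 248], [9, 178, 228], [10, 168, 245], [11, 166, 248], [11, 168, 245], [11, 169, 245], [11, 168, 245], [10, 167, 244], [11, 168, 245], [11, 166, 246], [11, 166, 246], [10, 169, 246], [11, 166, 251], [8, 181, 187], [8, 182, 157], [8, 183, 160], [8, 181, 162], [8, 189, 159], [11, 97, 152]]
[347 162  22  13 271] [357.32472325 168.24354244] [ 0.63871367 -0.06481463  0.04      ]
[314 180  22  14 268] [324.64552239 186.59328358] [0.58315654 0.0367167  0.04      ]
[347 180  23  14 272] [358.41911765 186.35661765] [ 0.58237113 -0.06708809  0.04      ]
[315 199  22  13 243] [325.50205761 204.95061728] [0.52645371 0.03480179 0.04      ]
```

View pics/top2.png

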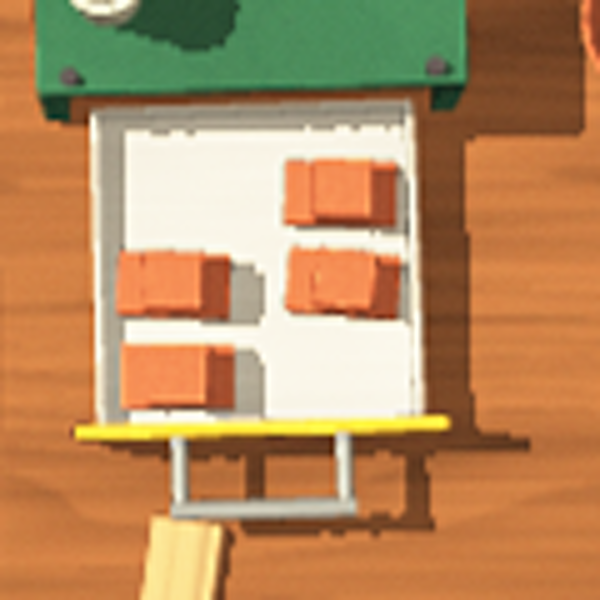

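All four feet stand in the tray at top px (357,168), (324,187), (358,186) and (325,205), with their long axes along y. The tray's back wall is in view, so none is hidden.

Run:
```python
from h import *
c=cam('wrist'); R=cv2.Rodrigues(c['rvec'])[0]; o=-R.T@np.ravel(c['tvec']); s=status.read_state()
print(o-s['position'],R[2],s['orientation'],s['joints'],c['mtx'])
```

```text
[ 1.28322902e-04 -7.35999379e-02  1.41646067e-01] [-0.00258946  0.28525442 -0.95844833] [ 3.14083217e+00  8.94566128e-04 -1.56876543e+00] [-4.11617743e-01  1.84531166e-01 -1.36833630e-01 -5.40951945e-04
 -1.25048750e+00  4.13819578e-01] [[341.59641859   0.         322.6371306 ]
 [  0.         341.59641859 195.90883669]
 [  0.           0.           1.        ]]
```

Request:
{"method": "move_arm", "body": {
  "motion": [
    [0, 0, -1, 0, 0, 0, 1],
    [0, 0, -1, 0, 0, 0, 1],
    [0, 0, -1, 0, 0, 0, 1],
    [0, 0, -1, 0, 0, 0, 1],
    [0, 0, -1, 0, 0, 0, 1],
    [0, 0, -1, 0, 0, 0, 1],
    [0, 0, -1, 0, 0, 0, 1],
    [0, 0, -1, 0, 0, 0, 1],
    [0, 0, -1, 0, 0, 0, 1],
    [0, 0, -1, 0, 0, 0, 1],
    [0, 0, -1, 0, 0, 0, 1],
    [0, 0, -0.25, 0, 0, 0, 1]
  ]
}}

```text
time_s: 12.18
position: [0.3978, -0.3474, 0.2855]
orientation: [-3.141, -0.0, 0.004]
ft_force: [0.3, 0.5, 0.2]
grip_width: 0.0855
grip_force: 0.0
```

Request:
{"method": "move_arm", "body": {
  "motion": [
    [0, 0, 0, 0.53, -0.92, 0, 1],
    [0, 0, 0, 0.53, -0.92, 0, 1],
    [0, 0, 0, 0.53, -0.92, 0, 1],
    [0, 0, 0, 0.53, -0.92, 0, 1],
    [0, 0, 0, 0.53, -0.92, 0, 1],
    [0, 0, 0, 0.53, -0.92, 0, 1],
    [0, 0, 0, 0.53, -0.92, 0, 1],
    [0, 0, 0, 0.53, -0.92, 0, 1],
    [0, 0, 0, 0.53, -0.92, 0, 1],
    [0, 0, 0, 0.53, -0.92, 0, 1],
    [0, 0, 0, 0.53, -0.92, 0, 1],
    [0, 0, 0, 0.53, -0.92, 0, 1]
  ]
}}

```text
time_s: 13.68
position: [0.5879, -0.0154, 0.2855]
orientation: [-3.141, -0.0, 0.001]
ft_force: [-0.4, -0.3, 0.4]
grip_width: 0.0853
grip_force: 0.0
```

Run:
```python
from h import *
import pickle
c=cam('wrist'); pickle.dump(c,open('w2.pkl','wb')); cv2.imwrite('pics/w2.png',c['color']); print(status.read_state()['position'])
```

```text
[ 0.58979659 -0.01284525  0.28490726]
```

View pics/w2.png

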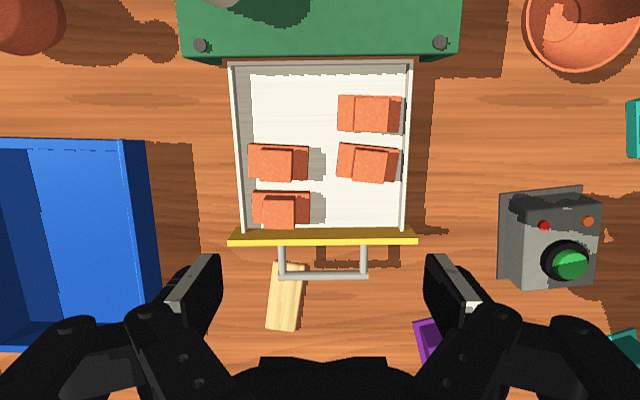

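The wrist view shows the four feet at (370,114), (368,163), (278,162) and (280,210), and nothing else in the tray. I'll fit the block model to each silhouette.

```bash
cat >> h.py <<'E'
from scipy.optimize import minimize
def orange(im,poly):
    m=cv2.inRange(cv2.cvtColor(im,cv2.COLOR_BGR2HSV),(3,140,70),(12,255,255)); k=np.zeros_like(m); cv2.fillPoly(k,[np.int32(poly)],255); return m&k
def sil(c,x,y,a,zb,shape,S=4):
    m=np.zeros((shape[0]*S,shape[1]*S),np.uint8); ca,sa=np.cos(a),np.sin(a)
    for hx,hy,z0,z1 in((.02,.035,0,.016),(.018,.018,.016,.038)):
        P=[[x+ca*i*hx-sa*j*hy,y+sa*i*hx+ca*j*hy,zb+z] for i in(-1,1) for j in(-1,1) for z in(z0,z1)]
        cv2.fillConvexPoly(m,np.int32(cv2.convexHull(np.float32((proj(c,P)+.5)*S-.5))),255)
    return cv2.resize(m,shape[::-1],interpolation=cv2.INTER_AREA).astype(float)
def fit(c,mask,x,y,zb,a=0.):
    f=lambda p: np.abs(sil(c,p[0],p[1],p[2],zb,mask.shape)-mask).sum()/255
    r=minimize(f,[x,y,a],method='Nelder-Mead',options=dict(initial_simplex=[[x,y,a],[x+.008,y,a],[x,y+.008,a],[x,y,a+.15]],xatol=2e-4,fatol=.5))
    return r.x,r.fun
def feet(c,poly,zb):
    m=orange(c['color'],poly); n,l,s,ce=cv2.connectedComponentsWithStats(m); out=[]
    for i in range(1,n):
        if s[i,4]<60: continue
        g=ray(c,*ce[i],zb+.02); mk=np.uint8(l==i)*255; out.append((s[i,4],ce[i].round(),*fit(c,mk,g[0],g[1],zb)))
    return out
E
python3 - <<'E'
from h import *
import pickle
np.set_printoptions(precision=4,suppress=True)
c=pickle.load(open('w2.pkl','rb'))
for o in feet(c,[(240,70),(405,70),(405,228),(245,228)],.02): print(*o)
c=pickle.load(open('top2.pkl','rb'))
for o in feet(c,[(309,150),(373,150),(374,212),(311,212)],.02): print(*o)
E
```

```text
2226 [368. 113.] [ 0.6397 -0.0677 -0.0273] 134.4078431372549
2132 [278. 162.] [ 0.5846  0.036  -0.0283] 168.0705882352941
2108 [367. 163.] [ 0.5839 -0.0678 -0.1093] 176.10588235294117
2054 [281. 208.] [ 0.5275  0.0346 -0.0302] 168.09019607843138
273 [357. 168.] [ 0.64   -0.0665 -0.0269] 50.59607843137255
272 [325. 187.] [ 0.584   0.0373 -0.0481] 39.90588235294118
277 [358. 186.] [ 0.5834 -0.0671 -0.112 ] 42.64705882352941
274 [325. 205.] [ 0.5267  0.0353 -0.0134] 36.984313725490196
```

Request:
{"method": "move_arm", "body": {
  "motion": [
    [0, 0, 0, 0.84, 0.91, 0, 0.65],
    [0, 0, 0, 0.83, 0.91, 0, 0.65],
    [0, 0, 0, 0, 0, 1, 0.65],
    [0, 0, 0, 0, 0, 1, 0.65],
    [0, 0, 0, 0, 0, 1, 0.65],
    [0, 0, 0, 0, 0, 1, 0.65],
    [0, 0, 0, 0, 0, 1, 0.65],
    [0, 0, 0, 0, 0, 1, 0.65],
    [0, 0, 0, 0, 0, 1, 0.65],
    [0, 0, 0, 0, 0, 0.6, 0.65],
    [0, 0, 0, 0, 0, 0, 0.65]
  ]
}}

```text
time_s: 15.1
position: [0.6373, -0.0714, 0.0561]
orientation: [3.141, 0.003, 0.002]
ft_force: [-0.4, -0.1, -0.8]
grip_width: 0.0556
grip_force: 0.0
```

Request:
{"method": "move_arm", "body": {
  "motion": [
    [0, 0, 0, 0.08, -0.12, 0.3, 0.65],
    [0, 0, 0, 0, 0, 0.3, 0.65],
    [0, 0, 0, 0, 0, 0, 0.0],
    [0, 0, 0, 0, 0, 0, 0.0],
    [0, 0, 0, 0, 0, 0, 0.0]
  ],
  "force": 50
}}

```text
time_s: 15.72
position: [0.6403, -0.0681, 0.0393]
orientation: [-3.141, 0.0, 0.001]
ft_force: [-0.1, -0.8, -1.0]
grip_width: 0.0351
grip_force: 51.0
```

Request:
{"method": "move_arm", "body": {
  "motion": [
    [0, 0, 0, 0, 0, -0.5, 0],
    [0, 0, 0, 0, 0, -0.9, 0],
    [0, 0, 0, 0, 0, -0.9, 0],
    [0, 0, 0, 0, 0, -0.9, 0],
    [0, 0, 0, 0, 0, -0.9, 0],
    [0, 0, 0, 0, -0.5, 0, 0],
    [0, 0, 0, -0.2, -0.9, 0, 0],
    [0, 0, 0, -0.2, -0.9, 0, 0],
    [0, 0, 0, -0.2, -0.9, 0, 0],
    [0, 0, 0, -0.2, -0.9, 0, 0],
    [0, 0, 0, -0.2, -0.9, 0, 0],
    [0, 0, 0, -0.2, -0.9, 0, 0]
  ]
}}

```text
time_s: 17.23
position: [0.6029, 0.1105, 0.161]
orientation: [3.141, 0.002, 0.002]
ft_force: [0.7, 0.3, -1.7]
grip_width: 0.0349
grip_force: 51.0
```

Request:
{"method": "move_arm", "body": {
  "motion": [
    [0, 0, 0, -0.25, -0.9, 0, 0],
    [0, 0, 0, -0.25, -0.9, 0, 0],
    [0, 0, 0, -0.25, -0.9, 0, 0],
    [0, 0, 0, -0.25, -0.9, 0, 0],
    [0, 0, 0, -0.25, -0.9, 0, 0],
    [0, 0, 0, -0.25, -0.9, 0, 0],
    [0, 0, 0, 0, -0.9, 0, 0],
    [0, 0, 0, 0, -0.4, 0, 0],
    [0, 0, 0, 0, 0, 0.5, 0],
    [0, 0, 0, 0, 0, 0.8, 0],
    [0, 0, 0, 0, 0, 0.8, 0],
    [0, 0, 0, 0, 0, 0, 0]
  ]
}}

```text
time_s: 18.73
position: [0.5573, 0.3074, 0.096]
orientation: [3.137, 0.006, -0.0]
ft_force: [-0.3, -0.3, 0.1]
grip_width: 0.0351
grip_force: 51.0
```

Request:
{"method": "move_arm", "body": {
  "motion": [
    [0, 0, 0, 0, 0, 0.8, 0],
    [0, 0, 0, 0, 0, 0.8, 0],
    [0, 0, 0, 0, 0, 0.4, 0],
    [0, 0, 0, 0, 0, 0.3, 0],
    [0, 0, 0, 0, 0, 0, 0]
  ]
}}

```text
time_s: 19.35
position: [0.5589, 0.3097, 0.0303]
orientation: [3.141, 0.0, 0.002]
ft_force: [0.5, 0.7, -1.4]
grip_width: 0.0346
grip_force: 51.0
```

Request:
{"method": "move_arm", "body": {
  "motion": [
    [0, 0, 0, 0, 0, 0.15, 0],
    [0, 0, 0, 0, 0, 0, 0],
    [0, 0, 0, 0, 0, 0, 0.65],
    [0, 0, 0, 0, 0, 0, 0.65],
    [0, 0, 0, 0, 0, 0, 0.65],
    [0, 0, 0, 0, 0, -0.5, 0.65],
    [0, 0, 0, 0, 0, -1, 0.65],
    [0, 0, 0, 0, 0, -1, 0.65],
    [0, 0, 0, 0, 0, -1, 0.65],
    [0, 0, 0, 0, 0, -1, 0.65],
    [0, 0, 0, 0, 0, 0, 0.65]
  ]
}}

```text
time_s: 20.72
position: [0.5604, 0.3109, 0.1653]
orientation: [-3.137, -0.006, 0.002]
ft_force: [-0.3, 0.2, 0.3]
grip_width: 0.0556
grip_force: 0.0
```

Run:
```python
from h import *
import pickle
np.set_printoptions(precision=4,suppress=True)
c=cam('top'); s=status.read_state(); print(s['position'],s['grip_width'])
for o in feet(c,[(309,150),(373,150),(374,212),(311,212)],.02): print(*o)
print('tote')
for o in feet(c,[(203,180),(268,180),(268,268),(203,268)],.005): print(*o)
```

```text
[0.5593 0.3103 0.163 ] 0.05533665624181781
272 [325. 187.] [ 0.5837  0.0368 -0.0357] 41.227450980392156
272 [358. 186.] [ 0.5829 -0.0679 -0.0825] 45.168627450980395
268 [325. 205.] [ 0.5279  0.0359 -0.0254] 43.85490196078431
tote
228 [238. 197.] [ 0.5583  0.3097 -0.1045] 86.84705882352941
```

Request:
{"method": "move_arm", "body": {
  "motion": [
    [0, 0, 0, 0.1, 0.9, 0, 0.65],
    [0, 0, 0, 0.1, 1, 0, 0.65],
    [0, 0, 0, 0.1, 1, 0, 0.65],
    [0, 0, 0, 0.1, 1, 0, 0.65],
    [0, 0, 0, 0.1, 1, 0, 0.65],
    [0, 0, 0, 0.1, 1, 0, 0.65],
    [0, 0, 0, 0.1, 1, 0, 0.65],
    [0, 0, 0, 0.1, 1, 0, 0.65],
    [0, 0, 0, 0, 1, 0, 0.65],
    [0, 0, 0, 0, 1, 0, 0.65],
    [0, 0, 0, 0, 1, 0, 0.65],
    [0, 0, 0, 0, 1, 0, 0.65]
  ]
}}

```text
time_s: 22.28
position: [0.5821, -0.0493, 0.1597]
orientation: [3.141, 0.003, 0.001]
ft_force: [1.1, 0.0, -0.4]
grip_width: 0.0555
grip_force: 0.0
```

Request:
{"method": "move_arm", "body": {
  "motion": [
    [0, 0, 0, 0, 0.7, 0, 0.65],
    [0, 0, 0.6, 0, 0, 1, 0.65],
    [0, 0, 0, 0, 0, 1, 0.65],
    [0, 0, 0, 0, 0, 1, 0.65],
    [0, 0, 0, 0, 0, 0.5, 0.65],
    [0, 0, 0, 0, 0, 0, 0.65],
    [0, 0, 0, 0, 0, 0, 0.65]
  ]
}}

```text
time_s: 23.15
position: [0.5844, -0.0682, 0.0569]
orientation: [-3.141, -0.002, -0.082]
ft_force: [0.6, -0.0, 1.2]
grip_width: 0.0558
grip_force: 0.0
```

Request:
{"method": "move_arm", "body": {
  "motion": [
    [0, 0, 0, 0, 0, 0.3, 0.65],
    [0, 0, 0, 0, 0, 0.3, 0.65],
    [0, 0, 0, 0, 0, 0, 0.0],
    [0, 0, 0, 0, 0, 0, 0.0],
    [0, 0, 0, 0, 0, 0, 0.0]
  ],
  "force": 60
}}

```text
time_s: 23.78
position: [0.5834, -0.0681, 0.0377]
orientation: [-3.142, 0.0, -0.082]
ft_force: [0.2, -0.6, -1.5]
grip_width: 0.0348
grip_force: 61.1
```

Request:
{"method": "move_arm", "body": {
  "motion": [
    [0, 0, 0, 0, 0, -0.5, 0],
    [0, 0, -0.6, 0, 0, -0.9, 0],
    [0, 0, 0, 0, 0, -0.9, 0],
    [0, 0, 0, 0, 0, -0.9, 0],
    [0, 0, 0, 0, 0, -0.9, 0],
    [0, 0, 0, -0.1, -0.5, 0, 0],
    [0, 0, 0, -0.2, -0.9, 0, 0],
    [0, 0, 0, -0.2, -0.9, 0, 0],
    [0, 0, 0, -0.2, -0.9, 0, 0],
    [0, 0, 0, -0.2, -0.9, 0, 0],
    [0, 0, 0, -0.2, -0.9, 0, 0],
    [0, 0, 0, -0.2, -0.9, 0, 0]
  ]
}}

```text
time_s: 25.28
position: [0.5428, 0.1101, 0.16]
orientation: [3.141, 0.002, 0.002]
ft_force: [0.2, 0.4, -0.5]
grip_width: 0.0346
grip_force: 61.1
```

Request:
{"method": "move_arm", "body": {
  "motion": [
    [0, 0, 0, -0.25, -0.9, 0, 0],
    [0, 0, 0, -0.25, -0.9, 0, 0],
    [0, 0, 0, -0.25, -0.9, 0, 0],
    [0, 0, 0, -0.25, -0.9, 0, 0],
    [0, 0, 0, -0.25, -0.9, 0, 0],
    [0, 0, 0, -0.25, -0.9, 0, 0],
    [0, 0, 0, 0, -0.9, 0, 0],
    [0, 0, 0, 0, -0.4, 0, 0],
    [0, 0, 0, 0, 0, 0.5, 0],
    [0, 0, 0, 0, 0, 0.8, 0],
    [0, 0, 0, 0, 0, 0.8, 0],
    [0, 0, 0, 0, 0, 0, 0]
  ]
}}

```text
time_s: 26.78
position: [0.4974, 0.3072, 0.0948]
orientation: [3.137, 0.005, -0.0]
ft_force: [-0.0, 0.6, -1.1]
grip_width: 0.0349
grip_force: 61.0
```

Request:
{"method": "move_arm", "body": {
  "motion": [
    [0, 0, 0, 0, 0, 0.8, 0],
    [0, 0, 0, 0, 0, 0.8, 0],
    [0, 0, 0, 0, 0, 0.4, 0],
    [0, 0, 0, 0, 0, 0.3, 0],
    [0, 0, 0, 0, 0, 0.1, 0],
    [0, 0, 0, 0, 0, 0, 0]
  ]
}}

```text
time_s: 27.52
position: [0.4991, 0.3099, 0.0263]
orientation: [-3.141, -0.001, 0.002]
ft_force: [-1.0, -0.0, -1.8]
grip_width: 0.0347
grip_force: 61.1
```

Now I lower slightly, release, lift, and go to foot C (0.584, 0.0366).

Request:
{"method": "move_arm", "body": {
  "motion": [
    [0, 0, 0, 0, 0, 0.1, 0],
    [0, 0, 0, 0, 0, 0, 0],
    [0, 0, 0, 0, 0, 0, 0.65],
    [0, 0, 0, 0, 0, 0, 0.65],
    [0, 0, 0, 0, 0, 0, 0.65],
    [0, 0, 0, 0, 0, -0.5, 0.65],
    [0, 0, 0, 0, 0, -1, 0.65],
    [0, 0, 0, 0, 0, -1, 0.65],
    [0, 0, 0, 0, 0, -1, 0.65],
    [0, 0, 0, 0, 0, -1, 0.65],
    [0, 0, 0, 0, 0, 0, 0.65]
  ]
}}

```text
time_s: 28.9
position: [0.5003, 0.3109, 0.1619]
orientation: [-3.136, -0.006, 0.002]
ft_force: [0.1, 0.3, 0.8]
grip_width: 0.0557
grip_force: 0.0
```

Run:
```python
from h import *
np.set_printoptions(precision=4,suppress=True)
c=cam('top'); s=status.read_state(); print(s['position'],s['grip_width'])
for o in feet(c,[(309,150),(373,150),(374,212),(311,212)],.02): print(*o)
print('tote')
for o in feet(c,[(203,180),(268,180),(268,268),(203,268)],.005): print(*o)
```

```text
[0.4993 0.3102 0.1599] 0.0553803036855451
270 [325. 187.] [ 0.5844  0.0368 -0.0321] 44.41960784313726
251 [326. 205.] [ 0.5284  0.0357 -0.0139] 60.898039215686275
tote
265 [238. 197.] [ 0.558   0.3095 -0.0708] 50.40392156862745
172 [239. 217.] [ 0.4985  0.3083 -0.0721] 140.90588235294118
```

Request:
{"method": "move_arm", "body": {
  "motion": [
    [0, 0, 0, 0.28, 0.91, 0, 0.65],
    [0, 0, 0, 0.28, 0.91, 0, 0.65],
    [0, 0, 0, 0.28, 0.91, 0, 0.65],
    [0, 0, 0, 0.28, 0.91, 0, 0.65],
    [0, 0, 0, 0.28, 0.91, 0, 0.65],
    [0, 0, 0, 0.28, 0.91, 0, 0.65],
    [0, 0, 0, 0.28, 0.91, 0, 0.65],
    [0, 0, 0, 0.28, 0.91, 0, 0.65],
    [0, 0, 0, 0.28, 0.91, 0, 0.65],
    [0, 0, 0, 0.28, 0.91, 0, 0.65],
    [0, 0, 0, 0, 0, 0, 0.65]
  ]
}}

```text
time_s: 30.32
position: [0.5829, 0.0352, 0.1567]
orientation: [3.141, 0.002, -0.001]
ft_force: [-0.6, 0.9, -0.1]
grip_width: 0.0555
grip_force: 0.0
```

Request:
{"method": "move_arm", "body": {
  "motion": [
    [0, 0, 0.2, 0, 0, 1, 0.65],
    [0, 0, 0, 0, 0, 1, 0.65],
    [0, 0, 0, 0, 0, 1, 0.65],
    [0, 0, 0, 0, 0, 0.4, 0.65],
    [0, 0, 0, 0, 0, 0, 0.65],
    [0, 0, 0, 0, 0, 0, 0.65]
  ]
}}

```text
time_s: 31.08
position: [0.5842, 0.0373, 0.057]
orientation: [-3.141, -0.002, -0.026]
ft_force: [-0.5, -0.6, -0.5]
grip_width: 0.0553
grip_force: 0.0
```

Request:
{"method": "move_arm", "body": {
  "motion": [
    [0, 0, 0, 0, 0, 0.3, 0.65],
    [0, 0, 0, 0, 0, 0.3, 0.65],
    [0, 0, 0, 0, 0, 0, 0.0],
    [0, 0, 0, 0, 0, 0, 0.0],
    [0, 0, 0, 0, 0, 0, 0.0],
    [0, 0, 0, 0, 0, -0.5, 0],
    [0, 0, -0.2, 0, 0, -0.9, 0],
    [0, 0, 0, 0, 0, -0.9, 0],
    [0, 0, 0, 0, 0, -0.9, 0],
    [0, 0, 0, 0, 0, -0.9, 0],
    [0, 0, 0, 0, 0, 0, 0]
  ]
}}

```text
time_s: 32.45
position: [0.5849, 0.0372, 0.1643]
orientation: [-3.14, -0.007, 0.002]
ft_force: [-0.1, -0.2, -2.1]
grip_width: 0.0348
grip_force: 60.3
```

Request:
{"method": "move_arm", "body": {
  "motion": [
    [0, 0, 0, -0.27, -0.5, 0, 0],
    [0, 0, 0, -0.47, -0.9, 0, 0],
    [0, 0, 0, -0.47, -0.9, 0, 0],
    [0, 0, 0, -0.47, -0.9, 0, 0],
    [0, 0, 0, -0.47, -0.9, 0, 0],
    [0, 0, 0, -0.47, -0.9, 0, 0],
    [0, 0, 0, -0.47, -0.9, 0, 0],
    [0, 0, 0, -0.47, -0.9, 0, 0],
    [0, 0, 0, -0.47, -0.9, 0, 0],
    [0, 0, 0, -0.47, -0.9, 0, 0],
    [0, 0, 0, -0.2, -0.5, 0, 0],
    [0, 0, 0, 0, 0, 0, 0]
  ]
}}

```text
time_s: 33.95
position: [0.441, 0.3102, 0.1601]
orientation: [3.141, 0.001, 0.004]
ft_force: [0.2, -0.2, -1.5]
grip_width: 0.0345
grip_force: 60.3
```

Request:
{"method": "move_arm", "body": {
  "motion": [
    [0, 0, 0, 0, 0, 0.8, 0],
    [0, 0, 0, 0, 0, 0.9, 0],
    [0, 0, 0, 0, 0, 0.9, 0],
    [0, 0, 0, 0, 0, 0.9, 0],
    [0, 0, 0, 0, 0, 0.5, 0],
    [0, 0, 0, 0, 0, 0.3, 0],
    [0, 0, 0, 0, 0, 0.1, 0],
    [0, 0, 0, 0, 0, 0, 0],
    [0, 0, 0, 0, 0, 0, 0]
  ]
}}

```text
time_s: 35.08
position: [0.4422, 0.31, 0.0296]
orientation: [-3.14, -0.001, 0.002]
ft_force: [-0.1, 0.2, -0.8]
grip_width: 0.0345
grip_force: 60.3
```

Request:
{"method": "move_arm", "body": {
  "motion": [
    [0, 0, 0, 0, 0, 0.15, 0],
    [0, 0, 0, 0, 0, 0, 0],
    [0, 0, 0, 0, 0, 0, 0.65],
    [0, 0, 0, 0, 0, 0, 0.65],
    [0, 0, 0, 0, 0, 0, 0.65],
    [0, 0, 0, 0, 0, -0.5, 0.65],
    [0, 0, 0, 0, 0, -1, 0.65],
    [0, 0, 0, 0, 0, -1, 0.65],
    [0, 0, 0, 0, 0, -1, 0.65],
    [0, 0, 0, 0, 0, -1, 0.65],
    [0, 0, 0, 0, 0, 0, 0.65]
  ]
}}

```text
time_s: 36.45
position: [0.4431, 0.3109, 0.1631]
orientation: [-3.136, -0.005, 0.002]
ft_force: [-0.4, -0.6, 0.7]
grip_width: 0.0554
grip_force: 0.0
```

Run:
```python
from h import *
np.set_printoptions(precision=4,suppress=True)
c=cam('top'); s=status.read_state(); print(s['position'],s['grip_width'])
for o in feet(c,[(309,150),(373,150),(374,212),(311,212)],.02): print(*o)
print('tote')
for o in feet(c,[(203,180),(268,180),(268,268),(203,268)],.005): print(*o)
```

```text
[0.4422 0.3101 0.1612] 0.05512400514477153
250 [325. 205.] [0.5286 0.0338 0.0415] 60.10588235294118
tote
262 [238. 197.] [ 0.558   0.3106 -0.0702] 50.46666666666667
261 [238. 215.] [ 0.5002  0.3106 -0.0371] 49.97254901960784
115 [242. 235.] [0.4418 0.3064 0.008 ] 199.3843137254902
```

Request:
{"method": "move_arm", "body": {
  "motion": [
    [0, 0, 0, 0.28, 0.91, 0, 0.65],
    [0, 0, 0, 0.28, 0.91, 0, 0.65],
    [0, 0, 0, 0.28, 0.91, 0, 0.65],
    [0, 0, 0, 0.28, 0.91, 0, 0.65],
    [0, 0, 0, 0.28, 0.91, 0, 0.65],
    [0, 0, 0, 0.28, 0.91, 0, 0.65],
    [0, 0, 0, 0.28, 0.91, 0, 0.65],
    [0, 0, 0, 0.28, 0.91, 0, 0.65],
    [0, 0, 0, 0.28, 0.91, 0, 0.65],
    [0, 0, 0, 0.33, 0.95, 0, 0.65],
    [0, 0, 0, 0, 0, 0, 0.65],
    [0, 0, 0, 0, 0, 0, 0.65]
  ]
}}

```text
time_s: 38.0
position: [0.5272, 0.0356, 0.1587]
orientation: [3.141, 0.001, 0.001]
ft_force: [-0.2, 0.9, -0.3]
grip_width: 0.0557
grip_force: 0.0
```

Request:
{"method": "move_arm", "body": {
  "motion": [
    [0, 0, 0.1, 0, 0, 1, 0.65],
    [0, 0, 0, 0, 0, 1, 0.65],
    [0, 0, 0, 0, 0, 1, 0.65],
    [0, 0, 0, 0, 0, 0.5, 0.65],
    [0, 0, 0, 0, 0, 0, 0.65],
    [0, 0, 0, 0, 0, 0, 0.65]
  ]
}}

```text
time_s: 38.75
position: [0.5287, 0.036, 0.0553]
orientation: [-3.141, -0.002, -0.012]
ft_force: [-0.5, 0.9, -0.1]
grip_width: 0.0557
grip_force: 0.0
```

Request:
{"method": "move_arm", "body": {
  "motion": [
    [0, 0, 0, 0, 0, 0.3, 0.65],
    [0, 0, 0, 0, 0, 0.25, 0.65],
    [0, 0, 0, 0, 0, 0, 0.0],
    [0, 0, 0, 0, 0, 0, 0.0],
    [0, 0, 0, 0, 0, 0, 0.0],
    [0, 0, 0, 0, 0, -0.5, 0],
    [0, 0, -0.1, 0, 0, -0.9, 0],
    [0, 0, 0, 0, 0, -0.9, 0],
    [0, 0, 0, 0, 0, -0.9, 0],
    [0, 0, 0, 0, 0, -0.9, 0],
    [0, 0, 0, 0, 0, 0, 0]
  ]
}}

```text
time_s: 40.12
position: [0.5293, 0.036, 0.164]
orientation: [-3.14, -0.006, 0.002]
ft_force: [0.1, -0.2, -1.4]
grip_width: 0.035
grip_force: 60.5
```

Request:
{"method": "move_arm", "body": {
  "motion": [
    [0, 0, 0, -0.28, -0.5, 0, 0],
    [0, 0, 0, -0.47, -0.9, 0, 0],
    [0, 0, 0, -0.47, -0.9, 0, 0],
    [0, 0, 0, -0.47, -0.9, 0, 0],
    [0, 0, 0, -0.47, -0.9, 0, 0],
    [0, 0, 0, -0.47, -0.9, 0, 0],
    [0, 0, 0, -0.47, -0.9, 0, 0],
    [0, 0, 0, -0.47, -0.9, 0, 0],
    [0, 0, 0, -0.47, -0.9, 0, 0],
    [0, 0, 0, -0.47, -0.9, 0, 0],
    [0, 0, 0, -0.27, -0.53, 0, 0],
    [0, 0, 0, 0, 0, 0, 0]
  ]
}}

```text
time_s: 41.62
position: [0.383, 0.3097, 0.1602]
orientation: [3.14, 0.001, 0.004]
ft_force: [0.4, -0.6, -0.9]
grip_width: 0.0349
grip_force: 60.4
```

Request:
{"method": "move_arm", "body": {
  "motion": [
    [0, 0, 0, 0, 0, 0.8, 0],
    [0, 0, 0, 0, 0, 0.9, 0],
    [0, 0, 0, 0, 0, 0.9, 0],
    [0, 0, 0, 0, 0, 0.9, 0],
    [0, 0, 0, 0, 0, 0.5, 0],
    [0, 0, 0, 0, 0, 0.3, 0],
    [0, 0, 0, 0, 0, 0.15, 0],
    [0, 0, 0, 0, 0, 0, 0],
    [0, 0, 0, 0, 0, 0, 0]
  ]
}}

```text
time_s: 42.75
position: [0.3842, 0.3095, 0.0279]
orientation: [-3.141, -0.001, 0.002]
ft_force: [0.3, -0.4, -0.8]
grip_width: 0.0347
grip_force: 60.5
```

Request:
{"method": "move_arm", "body": {
  "motion": [
    [0, 0, 0, 0, 0, 0.1, 0],
    [0, 0, 0, 0, 0, 0, 0],
    [0, 0, 0, 0, 0, 0, 0.65],
    [0, 0, 0, 0, 0, 0, 0.65],
    [0, 0, 0, 0, 0, 0, 0.65],
    [0, 0, 0, 0, 0, -0.5, 0.65],
    [0, 0, 0, 0, 0, -1, 0.65],
    [0, 0, 0, 0, 0, -1, 0.65],
    [0, 0, 0, 0, 0, -1, 0.65],
    [0, 0, 0, 0, 0, -1, 0.65],
    [0, 0, 0, 0, 0, 0, 0.65]
  ]
}}

```text
time_s: 44.12
position: [0.3849, 0.3105, 0.1618]
orientation: [-3.137, -0.004, 0.002]
ft_force: [0.7, -0.1, -0.8]
grip_width: 0.0555
grip_force: 0.0
```

Request:
{"method": "move_arm", "body": {
  "motion": [
    [0, 0, 0, 0.1, 0.9, -0.2, 0.2],
    [0, 0, 0, 0.1, 0.9, -0.2, 0.2],
    [0, 0, 0, 0.1, 0.9, -0.2, 0.2],
    [0, 0, 0, 0.1, 0.9, -0.2, 0.2],
    [0, 0, 0, 0.1, 0.9, -0.2, 0.2],
    [0, 0, 0, 0.1, 0.9, -0.2, 0.2],
    [0, 0, 0, 0, 0.9, 0, 0.2],
    [0, 0, 0, 0, 0.9, 0, 0.2],
    [0, 0, 0, 0, 0.9, 0, 0.2],
    [0, 0, 0, 0, 0.9, 0, 0.2],
    [0, 0, 0, 0, 0.9, 0, 0.2],
    [0, 0, 0, 0, 0.9, 0, 0.2]
  ]
}}

```text
time_s: 45.62
position: [0.4017, -0.0158, 0.1944]
orientation: [3.141, 0.002, 0.002]
ft_force: [-0.4, -0.3, 0.3]
grip_width: 0.017
grip_force: 0.0
```

Run:
```python
from h import *
np.set_printoptions(precision=4,suppress=True)
c=cam('top'); s=status.read_state(); print(s['position'],s['grip_width'],s['joints'])
print('tote')
for o in feet(c,[(203,180),(268,180),(268,268),(203,268)],.005): print(*o)
cv2.imwrite('pics/top3.png',cv2.resize(c['color'][140:290,190:400],None,fx=3.8,fy=3.8,interpolation=cv2.INTER_CUBIC))
```

```text
[ 0.4012 -0.0174  0.1942] 0.01726587113861433 [ 0.3657  0.0318 -0.5543 -0.0002 -0.9879  1.2051]
tote
262 [238. 197.] [ 0.5578  0.311  -0.0569] 54.588235294117645
259 [238. 215.] [ 0.4987  0.3114 -0.0373] 52.04705882352941
263 [238. 233.] [ 0.4433  0.3088 -0.0308] 49.78823529411765
261 [238. 252.] [ 0.3848  0.3068 -0.0102] 53.59607843137255
```

View pics/top3.png

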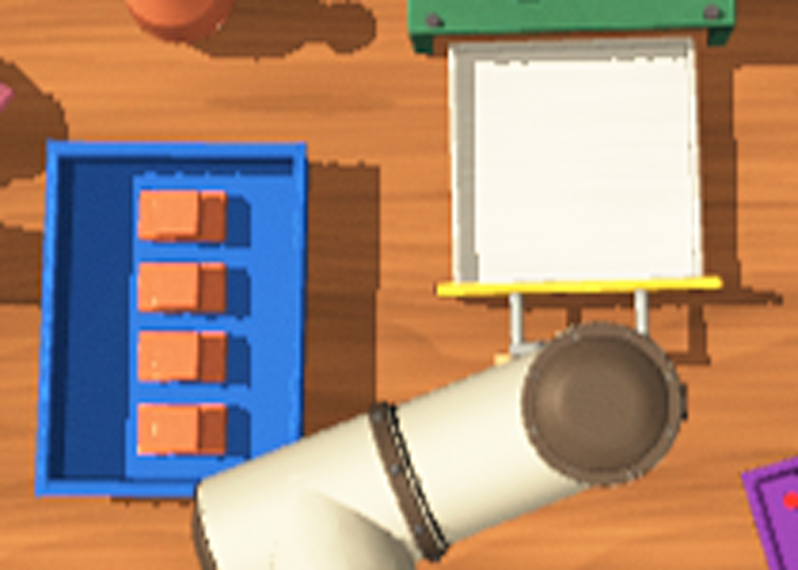

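All four feet lie separately, boss up, in the tote at crop (182,216), (182,287), (182,357) and (182,429), and the tray is empty. Next I push the bar with closed fingers.

Request:
{"method": "move_arm", "body": {
  "motion": [
    [0, 0, 0, 0.2, 0, 0.8, 0],
    [0, 0, 0, 0, 0, 0.9, 0],
    [0, 0, 0, 0, 0, 0.9, 0],
    [0, 0, 0, 0, 0, 0.9, 0],
    [0, 0, 0, 0, 0, 0.9, 0],
    [0, 0, 0, 0, 0, 0.8, 0],
    [0, 0, 0, 0, 0, 0, 0],
    [0, 0, 0, 0, 0, 0, 0]
  ]
}}

```text
time_s: 46.68
position: [0.4088, -0.0147, 0.0396]
orientation: [3.142, -0.0, 0.002]
ft_force: [0.5, 0.5, 0.7]
grip_width: -0.0003
grip_force: 0.0
```

Request:
{"method": "move_arm", "body": {
  "motion": [
    [0, 0, 0, 0.3, 0, 0, 0],
    [0, 0, 0, 0.5, 0, 0, 0],
    [0, 0, 0, 0.6, 0, 0, 0],
    [0, 0, 0, 0.6, 0, 0, 0],
    [0, 0, 0, 0.6, 0, 0, 0],
    [0, 0, 0, 0.6, 0, 0, 0],
    [0, 0, 0, 0.6, 0, 0, 0],
    [0, 0, 0, 0.6, 0, 0, 0],
    [0, 0, 0, 0.6, 0, 0, 0],
    [0, 0, 0, 0.6, 0, 0, 0],
    [0, 0, 0, 0.4, 0, 0, 0],
    [0, 0, 0, 0, 0, 0, 0]
  ]
}}

```text
time_s: 48.18
position: [0.59, -0.0145, 0.0394]
orientation: [-3.141, -0.002, 0.002]
ft_force: [-0.8, -0.1, 0.5]
grip_width: 0.0002
grip_force: 0.0
```

Request:
{"method": "move_arm", "body": {
  "motion": [
    [0, 0, 0, 0.4, 0, 0, 0],
    [0, 0, 0, 0.4, 0, 0, 0],
    [0, 0, 0, 0.2, 0, 0, 0],
    [0, 0, 0, 0.15, 0, 0, 0],
    [0, 0, 0, 0, 0, 0, 0]
  ]
}}

```text
time_s: 48.8
position: [0.6239, -0.0143, 0.0395]
orientation: [-3.141, -0.002, 0.002]
ft_force: [-0.1, -0.8, 0.3]
grip_width: 0.0003
grip_force: 0.0
```

Request:
{"method": "move_arm", "body": {
  "motion": [
    [0, 0, 0, 0.15, 0, 0, 0],
    [0, 0, 0, 0.1, 0, 0, 0],
    [0, 0, 0, 0.1, 0, 0, 0],
    [0, 0, 0, 0, 0, 0, 0]
  ]
}}

```text
time_s: 49.3
position: [0.628, -0.0148, 0.039]
orientation: [3.14, 0.013, 0.001]
ft_force: [-11.9, 2.6, 10.1]
grip_width: 0.0003
grip_force: 6.4
```

Request:
{"method": "move_arm", "body": {
  "motion": [
    [0, 0, 0, -0.5, 0, 0, 0],
    [0, 0, 0, -0.9, 0, 0, 0],
    [0, 0, 0, 0, 0, -0.6, 0],
    [0, 0, 0, 0, 0, -1, 0],
    [0, 0, 0, 0, 0, -1, 0],
    [0, 0, 0, 0, 0, -1, 0],
    [0, 0, 0, -0.4, 0.9, -1, 0],
    [0, 0, 0, -0.4, 0.9, 0, 0],
    [0, 0, 0, -0.4, 0.9, 0, 0],
    [0, 0, 0, -0.4, 0.9, 0, 0],
    [0, 0, 0, -0.4, 0.9, 0, 0],
    [0, 0, 0, 0, 0, 0, 0]
  ]
}}

```text
time_s: 50.8
position: [0.5316, -0.151, 0.1778]
orientation: [3.141, -0.002, -0.001]
ft_force: [0.2, 0.8, -0.0]
grip_width: -0.0003
grip_force: 0.0
```

Run:
```python
from h import *
np.set_printoptions(precision=4,suppress=True)
c=cam('top'); w=cam('wrist'); s=status.read_state(); print(s['position'],s['orientation'])
a=cv2.resize(c['color'][140:240,290:460],None,fx=4,fy=4,interpolation=cv2.INTER_CUBIC); cv2.imwrite('pics/top4.png',a)
for q,n in((c,'t'),(w,'w')):
    m=cv2.inRange(cv2.cvtColor(q['color'],cv2.COLOR_BGR2HSV),(50,120,60),(75,255,255)); k,l,st,ce=cv2.connectedComponentsWithStats(m)
    for i in range(1,k):
        if st[i,4]>50: print(n,ce[i],st[i,4],ray(q,*ce[i],.06))
```

```text
[ 0.5323 -0.1497  0.1777] [ 3.1414 -0.0017  0.0013]
t [326.8312  27.    ] 77 [1.0848 0.0232 0.06  ]
t [355.5756  38.1047] 172 [ 1.0469 -0.0662  0.06  ]
t [305.3223  75.2645] 121 [0.9298 0.092  0.06  ]
t [376.8682 104.6045] 220 [ 0.8327 -0.1277  0.06  ]
t [362.5588 104.6029] 68 [ 0.8334 -0.0836  0.06  ]
t [308.1651 122.344 ] 218 [0.7803 0.0846 0.06  ]
t [439.176 221.504] 125 [ 0.47  -0.306  0.06 ]
t [411.4504 284.7252] 131 [ 0.2838 -0.2173  0.06  ]
t [491.797  297.3985] 133 [ 0.244  -0.4527  0.06  ]
w [510.6931 264.8787] 1616 [ 0.467  -0.3096  0.06  ]
```

View pics/top4.png

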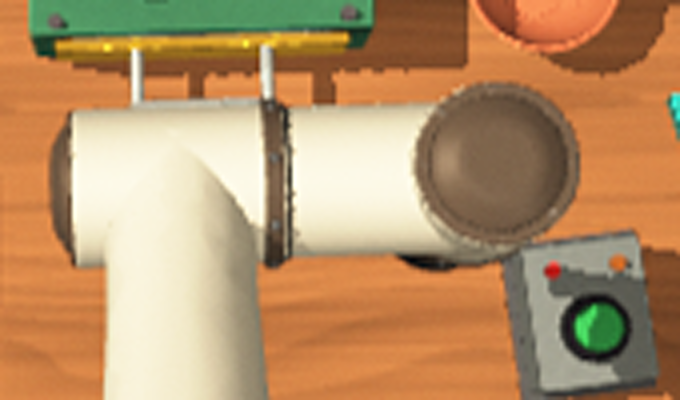

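The panel now sits flush against the housing at crop (200,45), so the tray is home. The grey box's button is at crop (600,328), about (0.469, -0.308) in world coordinates.

Request:
{"method": "move_arm", "body": {
  "motion": [
    [0, 0, 0, -0.35, 0.88, 0, 0],
    [0, 0, 0, -0.35, 0.88, 0, 0],
    [0, 0, 0, -0.35, 0.88, 0, 0],
    [0, 0, 0, -0.35, 0.88, 0, 0],
    [0, 0, 0, -0.35, 0.88, 0, 0],
    [0, 0, 0, -0.35, 0.87, 0, 0],
    [0, 0, 0, 0, 0, 0.8, 0],
    [0, 0, 0, 0, 0, 0.8, 0],
    [0, 0, 0, 0, 0, 0.8, 0],
    [0, 0, 0, 0, 0, 0.8, 0],
    [0, 0, 0, 0, 0, 0, 0],
    [0, 0, 0, 0, 0, 0, 0]
  ]
}}

```text
time_s: 52.4
position: [0.4703, -0.3077, 0.0822]
orientation: [3.141, -0.002, 0.003]
ft_force: [0.3, 0.2, 0.3]
grip_width: 0.0001
grip_force: 0.0
```

Request:
{"method": "move_arm", "body": {
  "motion": [
    [0, 0, 0, 0, 0, 0.3, 0],
    [0, 0, 0, 0, 0, 0.2, 0],
    [0, 0, 0, 0, 0, 0.1, 0],
    [0, 0, 0, 0, 0, 0, 0]
  ]
}}

```text
time_s: 52.9
position: [0.4701, -0.308, 0.066]
orientation: [3.14, -0.002, 0.003]
ft_force: [-2.3, 4.3, 14.5]
grip_width: -0.0004
grip_force: 7.0
```

Request:
{"method": "move_arm", "body": {
  "motion": [
    [0, 0, 0, 0, 0, 0.05, 0],
    [0, 0, 0, 0, 0, 0, 0],
    [0, 0, 0, 0, 0, 0, 0]
  ]
}}

```text
time_s: 53.28
position: [0.4701, -0.3081, 0.0658]
orientation: [3.14, -0.003, 0.003]
ft_force: [-3.8, 5.7, 21.4]
grip_width: -0.0002
grip_force: 10.5
```

Stiff contact at 0.066. I'll lift and come down again in small steps, to be sure the button travelled rather than the finger catching the bezel.

Request:
{"method": "move_arm", "body": {
  "motion": [
    [0, 0, 0, 0, 0, -0.4, 0],
    [0, 0, 0, 0, 0, 0, 0],
    [0, 0, 0, 0, 0, 0, 0]
  ]
}}

```text
time_s: 53.65
position: [0.4682, -0.3076, 0.073]
orientation: [-3.141, 0.002, 0.001]
ft_force: [-0.1, -0.5, 0.4]
grip_width: -0.0
grip_force: 0.0
```

Request:
{"method": "move_arm", "body": {
  "motion": [
    [0, 0, 0, 0, 0, 0.1, 0],
    [0, 0, 0, 0, 0, 0, 0],
    [0, 0, 0, 0, 0, 0, 0]
  ]
}}

```text
time_s: 54.02
position: [0.4685, -0.3077, 0.0705]
orientation: [-3.141, 0.001, 0.002]
ft_force: [-0.9, -0.2, 1.8]
grip_width: -0.0003
grip_force: 1.1
```

Request:
{"method": "move_arm", "body": {
  "motion": [
    [0, 0, 0, 0, 0, 0.07, 0],
    [0, 0, 0, 0, 0, 0, 0],
    [0, 0, 0, 0, 0, 0, 0]
  ]
}}

```text
time_s: 54.4
position: [0.4686, -0.3077, 0.0687]
orientation: [-3.141, 0.001, 0.002]
ft_force: [-2.3, 1.2, 3.4]
grip_width: 0.0003
grip_force: 1.6
```

Request:
{"method": "move_arm", "body": {
  "motion": [
    [0, 0, 0, 0, 0, 0.07, 0],
    [0, 0, 0, 0, 0, 0, 0],
    [0, 0, 0, 0, 0, 0, 0]
  ]
}}

```text
time_s: 54.78
position: [0.4688, -0.3078, 0.0666]
orientation: [-3.141, 0.001, 0.002]
ft_force: [-3.3, 0.0, 5.6]
grip_width: 0.0001
grip_force: 2.2
```

Request:
{"method": "move_arm", "body": {
  "motion": [
    [0, 0, 0, 0, 0, 0.07, 0],
    [0, 0, 0, 0, 0, 0, 0],
    [0, 0, 0, 0, 0, 0, 0]
  ]
}}

```text
time_s: 55.15
position: [0.4688, -0.3078, 0.066]
orientation: [3.141, 0.0, 0.002]
ft_force: [-4.7, 2.2, 12.7]
grip_width: 0.0003
grip_force: 6.2
```

The profile is a spring (1.8, 3.4, 5.6 N) and then a hard bottom, so the button was fully pressed. Now I retreat and do a last check.

Request:
{"method": "move_arm", "body": {
  "motion": [
    [0, 0, 0, 0, 0, -0.8, 0],
    [0, 0, 0, 0, 0, -1, 0],
    [0, 0, 0, 0, 0, -1, 0],
    [0, 0, 0, 0, 0, -1, 0],
    [0, 0, 0, 0, 0, -1, 0],
    [0, 0, 0, 0, 0, 0, 0],
    [0, 0, 0, 0, 0, 0, 0]
  ]
}}

```text
time_s: 56.02
position: [0.469, -0.3075, 0.2075]
orientation: [-3.141, 0.0, 0.001]
ft_force: [-0.8, 0.2, 0.4]
grip_width: 0.0001
grip_force: 0.0
```

Run:
```python
from h import *
np.set_printoptions(precision=4,suppress=True)
c=cam('top'); cv2.imwrite('pics/top5.png',c['color']); print(status.read_state()['position'])
for o in feet(c,[(203,180),(268,180),(268,268),(203,268)],.005): print(*o)
```

```text
[ 0.4688 -0.3074  0.2071]
265 [238. 196.] [0.558 0.308 0.   ] 51.13725490196079
261 [238. 215.] [ 0.5002  0.3106 -0.0371] 49.97254901960784
263 [238. 233.] [ 0.4433  0.3088 -0.0308] 49.78823529411765
261 [238. 252.] [ 0.3848  0.3068 -0.0102] 53.59607843137255
```

View pics/top5.png

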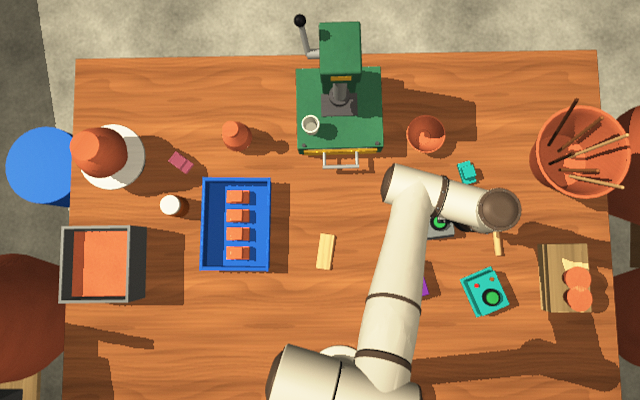

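The last view shows all four feet in the tote (px (238,197) to (238,252)), the tray flush at (340,151), and everything else where it was.

```bash
python3 -c "
from plant import env
print(env.close_job())"
```

```text
the job is handed in; nothing more can be done
None
```

I moved all four pot feet from the tray into the blue tote, standing boss up and apart, pushed the tray home against its stop, pressed the green button fully down, and handed the job in at about 56 s; no verdict came back.

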